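# Sweep the loose board magnets into the catch tray

## Task

Clear the desk: sweep the three round board magnets (red, green and yellow) along the desk through the open side of the blue catch tray until each lies flat, wholly inside it. Slide them only, never pick one up, and leave the eraser, the stamp and everything else on the desk where they are.

Things in the scene. Friction and masses are not known exactly. Their poses are not given: they have to be found in the camera images.
- tray: low blue plastic tray fixed to the desk, walls on three sides (6 mm thick, 30 mm high); grey floor flush with the desk, no lip. Inside 140 mm deep, 240 mm wide. Origin: middle of the inside floor; x axis from the open mouth (x = -70 mm) to the back wall (inner face x = +70 mm), side walls' inner faces at y = +-120 mm. The mouth faces the robot's right (world -y), within 15 degrees
- magnet_red_center (a point): centre of the red board magnet: a round plastic-capped disc lying flat, 40 mm in diameter, 15 mm high, 28 to 56 g (centre 7.5 mm above the desk). It does not stick to anything here; it slides on the desk and stays where it is left. z axis up
- magnet_green_center (a point): centre of the green board magnet: a round plastic-capped disc lying flat, 40 mm in diameter, 15 mm high, 28 to 56 g (centre 7.5 mm above the desk). It does not stick to anything here; it slides on the desk and stays where it is left. z axis up
- magnet_yellow_center (a point): centre of the yellow board magnet: a round plastic-capped disc lying flat, 40 mm in diameter, 15 mm high, 28 to 56 g (centre 7.5 mm above the desk). It does not stick to anything here; it slides on the desk and stays where it is left. z axis up
- eraser: small white eraser in a blue sleeve, loose, lying flat, 46 x 22 x 13 mm; origin at the centre of its underside, x along its length. Must stay
- stamp: small wooden hand stamp, loose, standing upright among the magnets: base 28 x 28 mm, 46 mm high; origin at the centre of its underside, z up. Must stay
- tape: roll of clear tape lying flat, loose, 60 mm across, 18 mm high; origin at the centre of its underside. Must stay
- stapler: red and black stapler, loose, 130 x 34 x 50 mm; origin at the centre of its underside, x along its length. Must stay
- calculator: desk calculator, loose, 150 x 90 x 21 mm; origin at the centre of its underside, x along its length. Must stay
- clipbox: small orange cardboard box of clips, loose, 64 x 40 x 22 mm; origin at the centre of its underside, x along its length. Must stay
- magnet_red: the same red magnet; origin at the centre of its underside
- magnet_green: the same green magnet; origin at the centre of its underside
- magnet_yellow: the same yellow magnet; origin at the centre of its underside

How it is judged:
By the outcome, as a careful person would: the job done as asked, in the order asked, and still so for the second after the job is handed in, with the robot touching nothing.
It also fails if it takes over 72 s, if anything falls off the work surface, if the arm or the gripper's body presses on something with over 40 N, if the wrist force passes 120 N, or if a joint passes its speed limit or range.

## Robot

A 7-joint arm with a two-finger parallel gripper is mounted at the origin on the work surface. World frame = base frame: x ahead of the robot, y to its left, z up, the work surface at z = 0. Lengths are in m, angles in rad, forces in N, time in s.
With the tool pointing down it reaches from about 0.4 to 0.9 m from the base axis. Payload 5.5 kg.
Tool frame: the origin (TCP) lies midway between the tips of the shut fingers; the grasp point (between the pads) lies 19 mm behind it; z points along the fingers, y is the direction in which the jaws open and shut (so a half turn about z gives the same grasp; the last joint's range is limited). The gripper opens to 92 mm and grips with 3 to 60 N. Pads are 19 mm wide; open, the fingers measure 130 mm over their backs; the gripper's body (75 mm by 190 mm) begins 47 mm behind the grasp point.
Start: joints at [-0.971, 0.501, -0.427, 1.55, 0.221, 1.138, -0.21], TCP at [0.215, 0.613, 0.227] pointing down, gripper open.
Joint ranges: [-2.88, 2.88], [-0.31, 2.03], [-1.54, 1.56], [0.2, 2.42], [-1.41, 4.55], [0.19, 2.02], [-2.57, 2.57]. Speed limits (rad/s): [2.57, 2.57, 3.14, 3.14, 3.14, 3.14, 3.14].

## Interface

Orientations are given as a unit quaternion [w, x, y, z].
In Python, from bench import r, read_camera, job_done gives the robot as it stands.
- The arm moves only by the tool move_arm, never from a script. Its argument "rows" is a list that holds one entry, the list of rows, each a list of 5 numbers: the shift along the tool's x, y, z in m, then the turn about the tool's z in degrees, then the gripper command: -1 is fully open, 1 is shut, values between are in proportion. In form: [[[dx, dy, dz, twist, gripper], ...]]. A call has 1 to 10 rows; each row shifts and turns the pose as measured when the row begins, along the tool's axes as they then stand; what a row does not reach is not made up. A row lasts 1/12 s, in which the tool goes at most 41.7 mm and 7.16 degrees, less where a joint would pass 70% of its speed; a pose out of reach is approached as far as the arm can. A call with a gripper value outside its range is refused whole. The fingers move at their own pace and stop on an object; the grip force is fixed at half the most. Time passes only in rows, so rows that do not move let the fingers close. It gives the time, the measured TCP pose, the force and the opening at its end, in the units of the state.
- r.get_state(): the state, without advancing time (a new reading comes with each control period).
- read_camera(name): name is "scene" or "side" or "wrist"; returns a dict with "img" (400x640x3 uint8, red, green, blue), "fx", "fy", "cx", "cy" (pixels), "k1" (the pictures are not rectified: a ray, as slopes to the right and down, at radius r is drawn at 1 + k1 r^2 times it, then the intrinsics apply), "rvec" (rotation vector, rad) and "tvec" (3), from world to camera coordinates, as OpenCV has them. Camera axes: x right, y down, z forward; pixel columns grow to the right and rows downward; lengths in m; the calibration is good to about 2 mm. A picture is of the moment at which its call begins. There is no depth.
- job_done(): hands the job in, once; it reports no verdict.
The state is a dict: "t": time; "joint_pos": joint angles; "qd": joint speeds; "joint_torque": joint torques, N m; "tool_pos": TCP position; "tcp_rot": TCP orientation; "wrist_force": force on the tool from outside, world axes, zero at the start; "wrist_torque": the same for the moment, N m; "finger_gap": opening from 0.0 (shut) to 1.0 (fully open).
Only numpy, scipy, OpenCV 4.12 (cv2) and the standard library are available. Lean on these libraries where they do the work, as an engineer would, in place of code of your own. Each camera call takes 0.05 s, during which the arm holds its last target.

## Working session

There is one attempt and no reset: what is moved stays moved. The work goes in short steps, Python scripts to look and compute and a tool call to move; the robot and the scene stay as the last step left them, time stands still between calls to the robot, and variables do not carry over. Pictures are saved under pics/ and viewed, and the job is handed in when it is done.

Besides the shell and the picture viewer there is one more tool, called by a JSON object that holds its "name" and its "arguments", one argument or row to a line. move_arm: Moves the arm, as the interface text tells. Its arguments: {"type":"object","properties":{"rows":{"type":"array"}},"required":["rows"]}

```bash
mkdir -p pics
python3 - <<'E'
from bench import r, read_camera
import cv2
s=r.get_state();print(s)
for n in ["scene","side","wrist"]:
    c=read_camera(n);cv2.imwrite(f"pics/a_{n}.png",c["img"][:,:,::-1]);print(n,{k:v for k,v in c.items() if k!="img"})
E
```

```text
{'t': 0.0, 'joint_pos': array([-0.97082786,  0.50185401, -0.42679225,  1.55146542,  0.22074991,
        1.13828617, -0.2102846 ]), 'qd': array([-0.00133485,  0.00056709,  0.00052945, -0.00091507, -0.00127595,
       -0.00118205,  0.00193268]), 'joint_torque': array([-1.79268129e-03, -5.66577995e+01, -5.81740648e+00, -2.79120004e+01,
       -6.87857880e-02,  3.06449051e-02,  2.12822592e-04]), 'tool_pos': array([0.2145745 , 0.61280834, 0.22566816]), 'tcp_rot': array([-2.20644352e-04,  1.67563346e-01,  9.85860821e-01, -9.58556952e-04]), 'wrist_force': array([-0.21615924, -0.67675643,  0.56457118]), 'wrist_torque': array([-0.05324367, -0.00745961,  0.01485368]), 'finger_gap': 0.9991236878461817}
scene {'fx': 502.0266882855095, 'fy': 502.0266882855095, 'cx': 319.8391936840413, 'cy': 199.73694430365657, 'k1': 0.005613432874629643, 'rvec': array([ 1.26128697,  2.32968334, -0.89785126]), 'tvec': array([ 0.41453479, -0.30307493,  1.63496351])}
side {'fx': 518.0759595482443, 'fy': 518.0759595482443, 'cx': 311.70742854219327, 'cy': 191.19089002478103, 'k1': -0.15567576672231348, 'rvec': array([ 2.15652706, -0.79395219,  0.35620999]), 'tvec': array([-0.52689304,  0.24800809,  1.03048913])}
wrist {'fx': 307.20674530931154, 'fy': 307.20674530931154, 'cx': 313.1675189515087, 'cy': 197.31196459350815, 'k1': -0.04184386808011276, 'rvec': array([-2.36299301, -1.67625384, -0.24059867]), 'tvec': array([-0.64885603, -0.03659485,  0.39094735])}
```

View pics/a_scene.png

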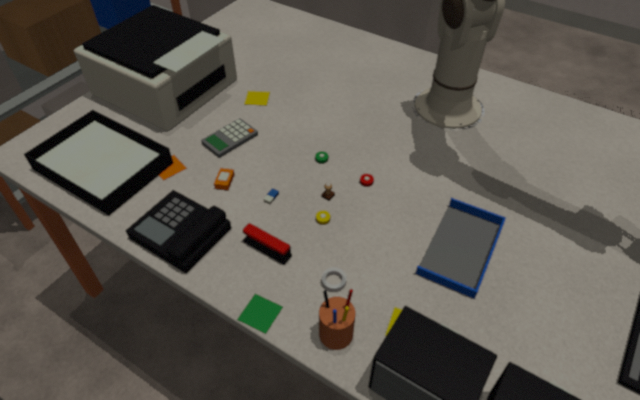

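View pics/a_side.png

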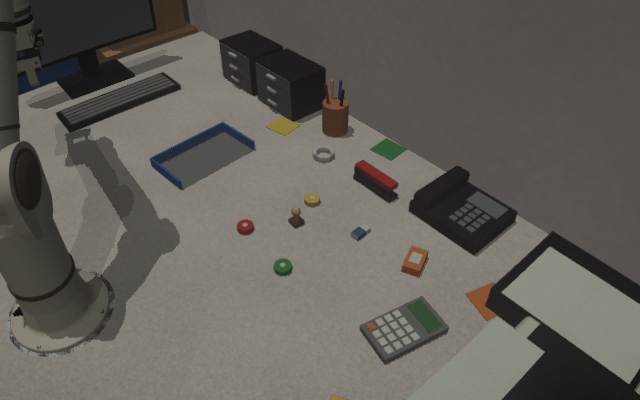

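View pics/a_wrist.png

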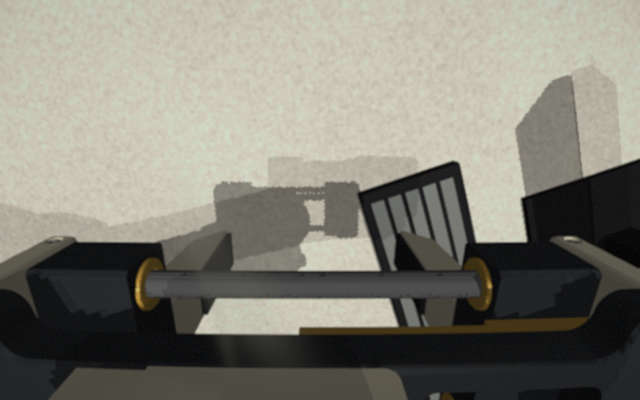

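The scene view shows red at (367,180), green at (321,157), yellow at (323,216), the stamp at (328,191), the eraser at (271,196) and the tray around (462,246). The side view shows red at (245,227), green at (283,266), yellow at (312,199) and the stamp at (296,216). Next I'll measure their positions.

```bash
cat > h.py <<'E'
from bench import r, read_camera
import cv2, numpy as np
def ray(c,uv):
    p=((uv[0]-c['cx'])/c['fx'],(uv[1]-c['cy'])/c['fy'])
    q=cv2.undistortPoints(np.array([[uv]],float),np.array([[c['fx'],0,c['cx']],[0,c['fy'],c['cy']],[0,0,1.]]),np.array([c['k1'],0,0,0,0.]))[0,0]
    R,_=cv2.Rodrigues(c['rvec']); return -R.T@c['tvec'], R.T@np.array([q[0],q[1],1])
def onz(c,uv,z):
    o,d=ray(c,uv); return (o+d*(z-o[2])/d[2])[:2]
def masks(img):
    h=cv2.cvtColor(img,cv2.COLOR_RGB2HSV);H,S,V=[h[...,i].astype(int) for i in range(3)]
    return dict(red=((H<6)|(H>174))&(S>140)&(V>60),green=(H>50)&(H<85)&(S>110)&(V>40),yellow=(H>20)&(H<33)&(S>130)&(V>70),blue=(H>100)&(H<125)&(S>130)&(V>40),brown=(H>5)&(H<22)&(S>70)&(V<140))
def blobs(m,lo=15,hi=100000):
    n,l,st,ce=cv2.connectedComponentsWithStats(m.astype(np.uint8),connectivity=8)
    return [(st[i,4],ce[i],st[i,:4],l==i) for i in range(1,n) if lo<=st[i,4]<=hi]
def hullc(m):
    p=cv2.findNonZero(m.astype(np.uint8)); h=cv2.convexHull(p); M=cv2.moments(h); return np.array([M['m10']/M['m00'],M['m01']/M['m00']])
E
python3 - <<'E'
from h import *
for n in ["scene","side"]:
    c=read_camera(n)
    for k,m in masks(c['img']).items():
        for a,ce,bb,mm in blobs(m):
            z={'blue':.03}.get(k,.009)
            w=onz(c,hullc(mm),z)
            if .2<w[0]<1.1 and abs(w[1])<.7: print(n,k,a,ce.round(1),bb,'world',w.round(4))
    x,y,w,h=(290,130,120,110) if n=="scene" else (215,170,130,120)
    cv2.imwrite(f'pics/z_{n}.png',cv2.resize(c['img'][y:y+h,x:x+w,::-1],None,fx=5,fy=5,interpolation=cv2.INTER_CUBIC))
    if n=='scene':x,y,w,h=410,190,110,110
    else: x,y,w,h=140,110,130,85
    cv2.imwrite(f'pics/t_{n}.png',cv2.resize(c['img'][y:y+h,x:x+w,::-1],None,fx=5,fy=5,interpolation=cv2.INTER_CUBIC))
E
```

```text
scene red 109 [366.1 179.9] [360 174  13  12] world [ 0.4417 -0.0528]
scene red 528 [266.1 238.6] [243 224  47  30] world [ 0.7597 -0.1601]
scene red 26 [349.1 296.8] [347 290   5  15] world [0.7901 0.1004]
scene green 145 [216.4 142.1] [207 135  20  15] world [ 0.5501 -0.5062]
scene green 84 [321.4 157.4] [316 152  12  11] world [ 0.4326 -0.2072]
scene green 925 [259.8 313.2] [238 295  44  38] world [ 0.9346 -0.0448]
scene yellow 294 [256.7  97.8] [245  91  25  14] world [ 0.31   -0.5406]
scene yellow 140 [322.5 217.1] [316 211  14  13] world [ 0.6227 -0.0803]
scene yellow 38 [345.4 311.9] [343 306   6  15] world [0.8276 0.1133]
scene yellow 147 [393.2 318.5] [386 308  16  28] world [0.7836 0.2104]
scene blue 40 [273.1 192.8] [269 190   9   7] world [ 0.6391 -0.2265]
scene blue 1127 [464.6 250.6] [417 199  88  99] world [0.5353 0.2633]
scene brown 29 [250.4 130. ] [247 128   8   5] world [ 0.4504 -0.4559]
scene brown 161 [170.4 167.6] [157 154  30  27] world [ 0.7048 -0.5419]
scene brown 182 [224.6 182.2] [213 169  22  22] world [ 0.6603 -0.3828]
scene brown 111 [327.8 192.3] [322 1
[... 659 characters left out ...]
282]
side yellow 106 [311.8 198.2] [305 193  15  11] world [ 0.6235 -0.0791]
side yellow 46 [336.6 397.9] [330 395  17   5] world [ 0.3137 -0.5119]
side blue 29 [339.7  88.8] [339  80   3  19] world [1.0255 0.2563]
side blue 44 [238.4 132.3] [223 123  31  19] world [0.6335 0.2585]
side blue 92 [163.6 166.7] [150 151  30  31] world [0.4003 0.263 ]
side brown 934 [334.9 116.5] [322  95  27  42] world [0.9234 0.1672]
side brown 106 [294.9 217.1] [289 209  11  17] world [ 0.5488 -0.1041]
side brown 442 [414.2 261.9] [401 246  28  31] world [ 0.6572 -0.3854]
side brown 563 [482.2 300.2] [466 282  32  39] world [ 0.6851 -0.5545]
side brown 63 [370.8 326. ] [366 322  11   9] world [ 0.4654 -0.4433]
```

```bash
python3 -c "
import cv2,numpy as np
a=[cv2.imread('pics/%s.png'%n) for n in ['z_scene','z_side','t_scene','t_side']]
a=[cv2.resize(x,(400,300)) if 0 else x for x in a]
cv2.imwrite('pics/t1.png',a[2])
"
```

```text
(no output)
```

View pics/t_scene.png

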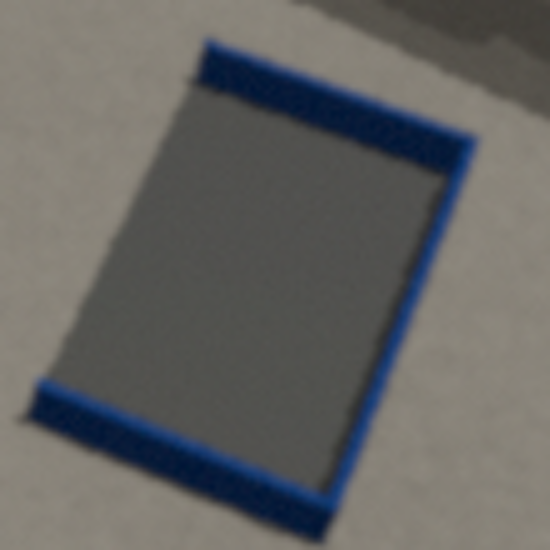

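View pics/t_side.png

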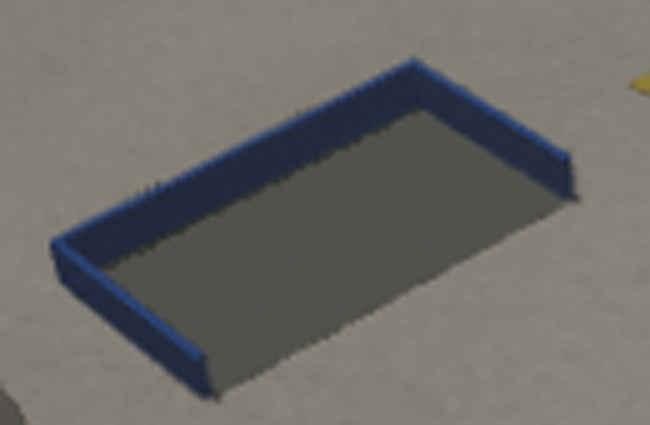

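View pics/z_scene.png

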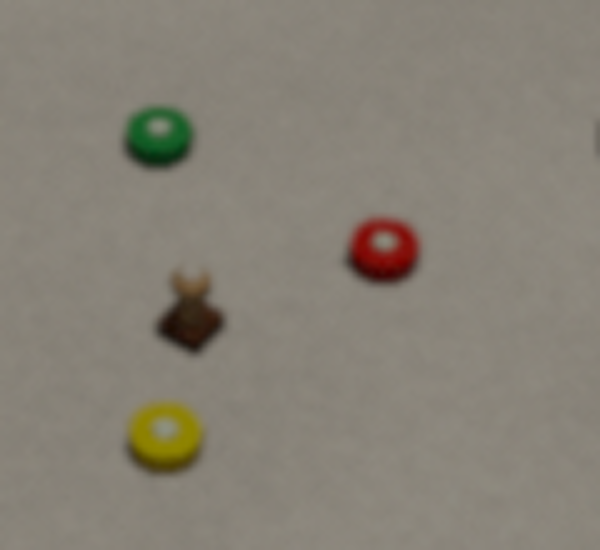

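View pics/z_side.png

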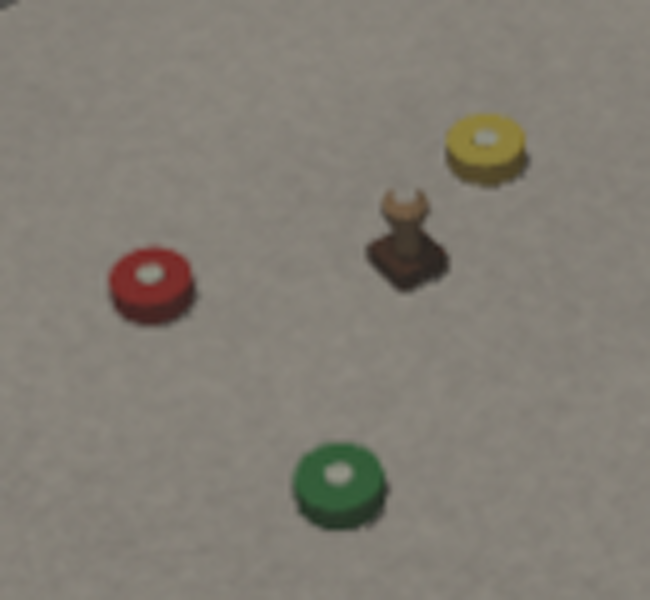

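Run:
```python
from h import *
A=read_camera('scene');B=read_camera('side')
f=lambda c,o,p,z:print(p,onz(c,(o[0]+(p[0]-2)/5,o[1]+(p[1]-2)/5),z).round(4))
print('scene tops outer');[f(A,(410,190),p,.03) for p in [(207,42),(475,140),(332,503),(42,382)]]
print('scene mouth floor');[f(A,(410,190),p,0) for p in [(195,82),(28,417),(443,178),(328,535)]]
print('side tops');[f(B,(140,110),p,.03) for p in [(52,243),(413,60),(572,155),(204,357)]]
print('side floor');[f(B,(140,110),p,0) for p in [(213,397),(575,197),(105,267),(422,108)]]
print('stamp');f(A,(290,130),(191,320),.005);f(B,(215,170),(407,258),.005)
# stamp head
f(A,(290,130),(190,283),.038);f(B,(215,170),(405,207),.038)
print('magnet dot z=.015');[f(A,(290,130),p,.015) for p in [(384,240),(159,127),(166,429)]];[f(B,(215,170),p,.015) for p in [(151,274),(339,473),(486,138)]]
```

```text
scene tops outer
(207, 42) [0.3975 0.1774]
(475, 140) [0.386  0.3186]
(332, 503) [0.6298 0.3373]
(42, 382) [0.6415 0.1989]
scene mouth floor
(195, 82) [0.3994 0.1776]
(28, 417) [0.6423 0.1967]
(443, 178) [0.391  0.3117]
(328, 535) [0.6255 0.341 ]
side tops
(52, 243) [0.3815 0.3144]
(413, 60) [0.6293 0.3373]
(572, 155) [0.6432 0.1939]
(204, 357) [0.3969 0.1711]
side floor
(213, 397) [0.3986 0.175 ]
(575, 197) [0.6437 0.1957]
(105, 267) [0.4079 0.3151]
(422, 108) [0.6275 0.331 ]
stamp
(191, 320) [ 0.542  -0.1153]
(407, 258) [ 0.5438 -0.1151]
(190, 283) [ 0.5456 -0.1141]
(405, 207) [ 0.5436 -0.1154]
magnet dot z=.015
(384, 240) [ 0.4401 -0.0532]
(159, 127) [ 0.4312 -0.2082]
(166, 429) [ 0.6221 -0.0798]
(151, 274) [ 0.4399 -0.0542]
(339, 473) [ 0.431  -0.2089]
(486, 138) [ 0.6207 -0.0821]
```

```bash
cat >> h.py <<'E'
def pose():
    s=r.get_state(); w,x,y,z=s['tcp_rot']
    from scipy.spatial.transform import Rotation as R
    M=R.from_quat([x,y,z,w]).as_matrix(); return s,M
def plan(tgt,n,yaw=None):
    """rows to reach tgt (world) in n rows; yaw = desired world angle of tool x (deg)"""
    s,M=pose(); p=s['tool_pos']; a=np.degrees(np.arctan2(M[1,0],M[0,0]))
    print('t%.2f pos'%s['t'],p.round(4),'yaw %.1f'%a,'tilt %.2f'%np.degrees(np.arccos(-M[2,2])),'gap %.3f'%s['finger_gap'],'F',s['wrist_force'].round(1))
    dy=0 if yaw is None else ((yaw-a+180)%360-180)
    d=(np.array(tgt)-p)/n; out=[]
    for i in range(n):
        th=np.radians(a+dy*i/n); c,q=np.cos(th),np.sin(th)
        out.append([round(float(c*d[0]+q*d[1]),4),round(float(q*d[0]-c*d[1]),4),round(float(-d[2]),4),round(float(-dy/n),1)])
    print(out)
E
python3 -c "
from h import *
plan((.5,.2,.2),14,76.5)"
```

```text
t0.35 pos [0.2147 0.6133 0.2265] yaw 160.7 tilt 0.02 gap 1.002 F [ 0.7 -0.1 -0.2]
[[-0.029, -0.0211, 0.0019, 6.0], [-0.031, -0.018, 0.0019, 6.0], [-0.0328, -0.0146, 0.0019, 6.0], [-0.0341, -0.0111, 0.0019, 6.0], [-0.0351, -0.0075, 0.0019, 6.0], [-0.0357, -0.0038, 0.0019, 6.0], [-0.0359, -0.0, 0.0019, 6.0], [-0.0357, 0.0038, 0.0019, 6.0], [-0.0351, 0.0075, 0.0019, 6.0], [-0.0341, 0.0111, 0.0019, 6.0], [-0.0328, 0.0146, 0.0019, 6.0], [-0.031, 0.018, 0.0019, 6.0], [-0.029, 0.0211, 0.0019, 6.0], [-0.0266, 0.024, 0.0019, 6.0]]
```

{"name": "move_arm", "arguments": {
  "rows": [
    [[-0.029, -0.021, 0.002, 6, 0.48], [-0.031, -0.018, 0.002, 6, 0.48], [-0.033, -0.015, 0.002, 6, 0.48], [-0.034, -0.011, 0.002, 6, 0.48], [-0.035, -0.007, 0.002, 6, 0.48], [-0.036, -0.004, 0.002, 6, 0.48], [-0.036, 0, 0.002, 6, 0.48], [-0.036, 0.004, 0.002, 6, 0.48], [-0.035, 0.007, 0.002, 6, 0.48], [-0.034, 0.011, 0.002, 6, 0.48]]
  ]
}}

```text
t: 1.18
tool_pos: [0.4136, 0.3132, 0.2042]
tcp_rot: [-0.005, 0.649, 0.761, 0.003]
wrist_force: [0.2, 0.2, 0.5]
finger_gap: 0.327
```

```bash
python3 -c "
from h import *
plan((.43,-.1,.15),10,76.5)"
```

```text
t1.18 pos [0.4136 0.3132 0.2042] yaw 99.1 tilt 0.65 gap 0.327 F [0.2 0.2 0.5]
[[-0.0411, -0.0049, 0.0054, 2.3], [-0.0412, -0.0033, 0.0054, 2.3], [-0.0413, -0.0016, 0.0054, 2.3], [-0.0414, -0.0, 0.0054, 2.3], [-0.0413, 0.0016, 0.0054, 2.3], [-0.0412, 0.0032, 0.0054, 2.3], [-0.0411, 0.0049, 0.0054, 2.3], [-0.0408, 0.0065, 0.0054, 2.3], [-0.0406, 0.0081, 0.0054, 2.3], [-0.0402, 0.0097, 0.0054, 2.3]]
```

{"name": "move_arm", "arguments": {
  "rows": [
    [[-0.04, -0.009, 0.005, 2.5, 0.48], [-0.04, -0.007, 0.005, 2.5, 0.48], [-0.04, -0.005, 0.005, 2.5, 0.48], [-0.04, -0.003, 0.005, 2.5, 0.48], [-0.04, 0.001, 0.005, 2.5, 0.48], [-0.04, 0.003, 0.005, 2, 0.48], [-0.04, 0.007, 0.005, 2, 0.48], [-0.04, 0.01, 0.005, 2, 0.48], [-0.04, 0.012, 0.005, 2, 0.48], [-0.04, 0.014, 0.005, 2, 0.48]]
  ]
}}

```text
t: 2.02
tool_pos: [0.4217, -0.099, 0.1519]
tcp_rot: [-0.003, 0.792, 0.61, 0.009]
wrist_force: [0.4, 0.5, -0.3]
finger_gap: 0.259
```

```bash
python3 -c "
from h import *
plan((.429,-.1,.05),6,76.5)
c=read_camera('wrist');cv2.imwrite('pics/w1.png',c['img'][:,:,::-1])"
```

```text
t2.02 pos [ 0.4217 -0.099   0.1519] yaw 75.2 tilt 1.14 gap 0.259 F [ 0.4  0.5 -0.3]
[[0.0002, 0.0012, 0.017, -0.2], [0.0002, 0.0012, 0.017, -0.2], [0.0001, 0.0012, 0.017, -0.2], [0.0001, 0.0012, 0.017, -0.2], [0.0001, 0.0012, 0.017, -0.2], [0.0001, 0.0012, 0.017, -0.2]]
```

View pics/w1.png

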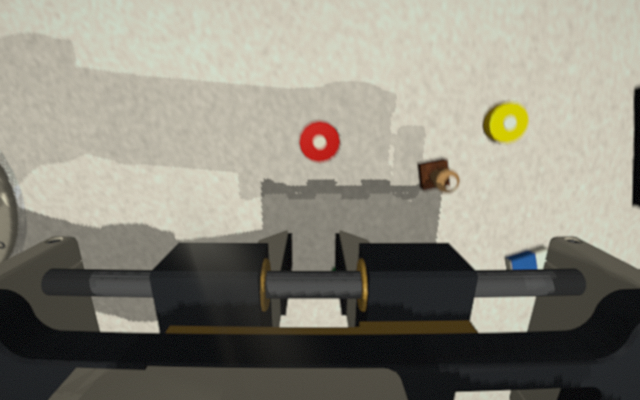

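The wrist view shows red dead ahead at (319,141), with the stamp (435,177) and yellow (507,122) off to the right, so I can descend here.

{"name": "move_arm", "arguments": {
  "rows": [
    [[0, 0.001, 0.025, 0, 0.48], [0, 0.002, 0.025, -0.5, 0.48], [0, 0.002, 0.025, -0.5, 0.48], [0, 0.002, 0.025, -0.3, 0.48], [0, 0.001, 0.02, 0, 0.48], [0, 0.001, 0.013, 0, 0.48], [0, 0, 0.008, 0, 0.48], [0, 0, 0.003, 0, 0.48]]
  ]
}}

```text
t: 2.73
tool_pos: [0.439, -0.1154, 0.0051]
tcp_rot: [0.004, 0.792, 0.61, 0.012]
wrist_force: [0.6, 0.1, 0.4]
finger_gap: 0.26
```

```bash
python3 -c "
from h import *
plan((.431,-.092,.006),2,76.5)"
```

```text
t2.73 pos [ 0.439  -0.1154  0.0051] yaw 75.2 tilt 1.45 gap 0.260 F [0.6 0.1 0.4]
[[0.0103, -0.0068, -0.0004, -0.7], [0.0104, -0.0067, -0.0004, -0.7]]
```

```bash
cat >> h.py <<'E'
def plan(tgt,n,yaw=None):
    s,M=pose(); p=s['tool_pos']; a=np.degrees(np.arctan2(M[1,0],M[0,0]))
    print('t%.2f pos'%s['t'],p.round(4),'yaw %.1f'%a,'tilt %.2f'%np.degrees(np.arccos(-M[2,2])),'gap %.3f'%s['finger_gap'],'F',s['wrist_force'].round(1))
    dy=0 if yaw is None else ((yaw-a+180)%360-180)
    tw=-dy/n; d=M.T@((np.array(tgt)-p)/n); out=[]
    for i in range(n):
        th=np.radians(tw*i); c,q=np.cos(th),np.sin(th)
        out.append([round(float(c*d[0]+q*d[1]),4),round(float(-q*d[0]+c*d[1]),4),round(float(d[2]),4),round(float(tw),1)])
    print(out)
E
python3 -c "
from h import *
plan((.431,-.092,.006),2,76.5)"
```

```text
t2.73 pos [ 0.439  -0.1154  0.0051] yaw 75.2 tilt 1.45 gap 0.260 F [0.6 0.1 0.4]
[[0.0103, -0.0068, -0.0004, -0.7], [0.0104, -0.0067, -0.0004, -0.7]]
```

{"name": "move_arm", "arguments": {
  "rows": [
    [[0.008, -0.006, -0.001, -0.7, 0.48], [0.008, -0.006, -0.001, -0.6, 0.48], [0.001, -0.001, 0, 0, 0.48]]
  ]
}}

```text
t: 2.98
tool_pos: [0.4302, -0.0941, 0.0077]
tcp_rot: [0.004, 0.785, 0.619, 0.012]
wrist_force: [-0.3, -0.1, 0.2]
finger_gap: 0.264
```

```bash
python3 -c "
from h import *
plan((.512,.235,.006),17,76.5)"
```

```text
t2.98 pos [ 0.4302 -0.0941  0.0077] yaw 76.6 tilt 1.46 gap 0.264 F [-0.3 -0.1  0.2]
[[0.0199, 0.0002, 0.0004, 0.0], [0.0199, 0.0002, 0.0004, 0.0], [0.0199, 0.0002, 0.0004, 0.0], [0.0199, 0.0002, 0.0004, 0.0], [0.0199, 0.0002, 0.0004, 0.0], [0.0199, 0.0002, 0.0004, 0.0], [0.0199, 0.0002, 0.0004, 0.0], [0.0199, 0.0002, 0.0004, 0.0], [0.0199, 0.0002, 0.0004, 0.0], [0.0199, 0.0002, 0.0004, 0.0], [0.0199, 0.0002, 0.0004, 0.0], [0.0199, 0.0002, 0.0004, 0.0], [0.0199, 0.0002, 0.0004, 0.0], [0.0199, 0.0002, 0.0004, 0.0], [0.0199, 0.0002, 0.0004, 0.0], [0.0199, 0.0002, 0.0004, 0.0], [0.0199, 0.0002, 0.0004, 0.0]]
```

Push red, slowly at first contact.

{"name": "move_arm", "arguments": {
  "rows": [
    [[0.008, 0, 0.001, 0, 0.48], [0.01, 0, 0.0005, 0, 0.48], [0.015, 0, 0.0005, 0, 0.48], [0.018, 0, 0.0005, 0, 0.48], [0.018, 0, 0.0005, 0, 0.48], [0.018, 0, 0.0005, 0, 0.48], [0.018, 0, 0.0005, 0, 0.48], [0.016, 0, 0.0005, 0, 0.48], [0.01, 0, 0, 0, 0.48]]
  ]
}}

```text
t: 3.73
tool_pos: [0.4663, 0.0445, 0.013]
tcp_rot: [0.008, 0.785, 0.62, 0.019]
wrist_force: [-0.5, -0.4, -0.4]
finger_gap: 0.262
```

```bash
python3 -c "
from h import *
plan((.512,.235,.006),12,76.5)
c=read_camera('wrist');cv2.imwrite('pics/w2.png',c['img'][:,:,::-1])"
```

```text
t3.73 pos [0.4663 0.0445 0.013 ] yaw 76.6 tilt 2.31 gap 0.262 F [-0.5 -0.4 -0.4]
[[0.0163, 0.0, 0.0009, 0.0], [0.0163, -0.0, 0.0009, 0.0], [0.0163, -0.0, 0.0009, 0.0], [0.0163, -0.0, 0.0009, 0.0], [0.0163, -0.0, 0.0009, 0.0], [0.0163, -0.0, 0.0009, 0.0], [0.0163, -0.0, 0.0009, 0.0], [0.0163, -0.0, 0.0009, 0.0], [0.0163, -0.0, 0.0009, 0.0], [0.0163, -0.0, 0.0009, 0.0], [0.0163, -0.0, 0.0009, 0.0], [0.0163, -0.0, 0.0009, 0.0]]
```

View pics/w2.png

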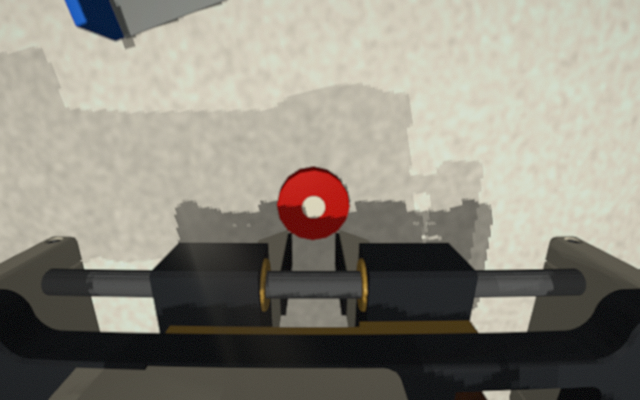

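Red is seated in the cradle at (314,205), but the tip has crept up to z=13 mm, so I'll correct downward.

{"name": "move_arm", "arguments": {
  "rows": [
    [[0.004, 0, 0.005, 0, 0.48], [0.01, 0, 0.003, 0, 0.48], [0.014, 0, 0.002, 0, 0.48], [0.014, 0, 0.002, 0, 0.48]]
  ]
}}

```text
t: 4.12
tool_pos: [0.4779, 0.0878, 0.0031]
tcp_rot: [0.009, 0.785, 0.619, 0.02]
wrist_force: [0.4, -0.9, 0.9]
finger_gap: 0.265
```

```bash
python3 -c "
from h import *
plan((.512,.235,.006),10,76.5)"
```

```text
t4.12 pos [0.4779 0.0878 0.0031] yaw 76.6 tilt 2.54 gap 0.265 F [ 0.4 -0.9  0.9]
[[0.0151, -0.0001, 0.0, 0.0], [0.0151, -0.0001, 0.0, 0.0], [0.0151, -0.0001, 0.0, 0.0], [0.0151, -0.0001, 0.0, 0.0], [0.0151, -0.0001, 0.0, 0.0], [0.0151, -0.0001, 0.0, 0.0], [0.0151, -0.0001, 0.0, 0.0], [0.0151, -0.0001, 0.0, 0.0], [0.0151, -0.0001, 0.0, 0.0], [0.0151, -0.0001, 0.0, 0.0]]
```

{"name": "move_arm", "arguments": {
  "rows": [
    [[0.012, 0, -0.002, 0, 0.48], [0.016, 0, 0, 0, 0.48], [0.016, 0, 0.0005, 0, 0.48], [0.016, 0, 0.0005, 0, 0.48], [0.016, 0, 0.0005, 0, 0.48], [0.014, 0, 0.0005, 0, 0.48]]
  ]
}}

```text
t: 4.62
tool_pos: [0.499, 0.1771, 0.0036]
tcp_rot: [0.009, 0.787, 0.616, 0.019]
wrist_force: [-0.1, 0.2, 0.7]
finger_gap: 0.26
```

```bash
python3 -c "
from h import *
plan((.512,.235,.006),5,76.5)"
```

```text
t4.62 pos [0.499  0.1771 0.0036] yaw 76.1 tilt 2.40 gap 0.260 F [-0.1  0.2  0.7]
[[0.0119, -0.0003, -0.0003, -0.1], [0.0119, -0.0002, -0.0003, -0.1], [0.0119, -0.0002, -0.0003, -0.1], [0.0119, -0.0002, -0.0003, -0.1], [0.0119, -0.0002, -0.0003, -0.1]]
```

{"name": "move_arm", "arguments": {
  "rows": [
    [[0.014, 0, -0.001, 0, 0.48], [0.014, 0, 0, 0, 0.48], [0.014, 0, 0, 0, 0.48], [0.01, 0, 0, 0, 0.48], [0.006, 0, 0, 0, 0.48], [0.003, 0, 0, 0, 0.48], [-0.01, 0, -0.001, 0, 0.48], [-0.02, 0, -0.003, 0, 0.48], [-0.02, 0, -0.015, 0, 0.48]]
  ]
}}

```text
t: 5.37
tool_pos: [0.5, 0.1979, 0.0206]
tcp_rot: [0.008, 0.785, 0.62, 0.018]
wrist_force: [0.2, -1.1, 0.3]
finger_gap: 0.259
```

```bash
cat > look.py <<'E'
from h import *
import sys
tag=sys.argv[1]
for n in ["scene","side"]:
    c=read_camera(n)
    for k,m in masks(c['img']).items():
        if k in('red','green','yellow'):
          for a,ce,bb,mm in blobs(m,15,200):
            w=onz(c,hullc(mm),.009)
            if .35<w[0]<.72 and -.3<w[1]<.4 :
                q=np.array([w[0]-.5145,w[1]-.255]);t=np.radians(94.9);u=(np.cos(t),np.sin(t))
                print(n,k,a,w.round(4),'tray',np.round((q@u, -q[0]*u[1]+q[1]*u[0]),4))
    cv2.imwrite(f'pics/{tag}_{n}.png',c['img'][:,:,::-1])
E
python3 look.py b; python3 -c "
from h import *
plan((.43,-.25,.08),18,86)"
```

```text
scene red 167 [0.5208 0.27  ] tray [ 0.0144 -0.0076]
scene green 85 [ 0.4327 -0.207 ] tray [-0.4533  0.121 ]
scene yellow 140 [ 0.6227 -0.0803] tray [-0.3433 -0.0792]
side red 25 [0.5309 0.2663] tray [ 0.0098 -0.0173]
side green 49 [ 0.4298 -0.2021] tray [-0.4481  0.1234]
side green 20 [ 0.4396 -0.216 ] tray [-0.4629  0.1148]
side yellow 104 [ 0.6233 -0.0789] tray [-0.3419 -0.0799]
t5.47 pos [0.5018 0.1942 0.0234] yaw 76.2 tilt 2.46 gap 0.260 F [-0.  -0.2 -0.6]
[[-0.0249, 0.0021, -0.0036, -0.5], [-0.0249, 0.0019, -0.0036, -0.5], [-0.0249, 0.0017, -0.0036, -0.5], [-0.0249, 0.0014, -0.0036, -0.5], [-0.0249, 0.0012, -0.0036, -0.5], [-0.0249, 0.001, -0.0036, -0.5], [-0.0249, 0.0007, -0.0036, -0.5], [-0.0249, 0.0005, -0.0036, -0.5], [-0.0249, 0.0002, -0.0036, -0.5], [-0.0249, 0.0, -0.0036, -0.5], [-0.0249, -0.0002, -0.0036, -0.5], [-0.0249, -0.0005, -0.0036, -0.5], [-0.0249, -0.0007, -0.0036, -0.5], [-0.0249, -0.0009, -0.0036, -0.5], [-0.0249, -0.0012, -0.0036, -0.5], [-0.0249, -0.0014, -0.0036, -0.5], [-0.0249, -0.0016, -0.0036, -0.5], [-0.0249, -0.0019, -0.0036, -0.5]]
```

Red now lies at (0.520, 0.269), tray (+14,-8) mm, which is inside. Green is next.

{"name": "move_arm", "arguments": {
  "rows": [
    [[0, 0, -0.03, 0, 0.48], [-0.015, 0.001, -0.03, -1, 0.48], [-0.035, 0.002, -0.02, -1.5, 0.48], [-0.04, 0.002, -0.002, -1.5, 0.48], [-0.04, 0.002, -0.002, -1.5, 0.48], [-0.04, 0.001, -0.002, -1.5, 0.48], [-0.04, 0, -0.002, -1.5, 0.48], [-0.04, -0.001, -0.002, -1, 0.48], [-0.04, -0.002, -0.002, -1, 0.48], [-0.04, -0.003, -0.002, -1, 0.48]]
  ]
}}

```text
t: 6.3
tool_pos: [0.4535, -0.1418, 0.1161]
tcp_rot: [0.012, 0.715, 0.699, 0.022]
wrist_force: [1.5, -0.7, 1.0]
finger_gap: 0.257
```

```bash
python3 -c "
from h import *
plan((.43,-.253,.09),5,88)"
```

```text
t6.30 pos [ 0.4535 -0.1418  0.1161] yaw 88.7 tilt 2.84 gap 0.257 F [ 1.5 -0.7  1. ]
[[-0.0224, -0.0044, 0.0047, 0.1], [-0.0224, -0.0044, 0.0047, 0.1], [-0.0224, -0.0043, 0.0047, 0.1], [-0.0225, -0.0043, 0.0047, 0.1], [-0.0225, -0.0042, 0.0047, 0.1]]
```

{"name": "move_arm", "arguments": {
  "rows": [
    [[-0.022, -0.004, 0, 0, 0.48], [-0.022, -0.004, 0, 0, 0.48], [-0.022, -0.004, 0, 0, 0.48], [-0.022, -0.004, 0.005, 0, 0.48], [-0.022, -0.004, 0.01, 0, 0.48], [-0.002, 0, 0.02, 0, 0.48], [0, 0, 0.02, 0, 0.48]]
  ]
}}

```text
t: 6.88
tool_pos: [0.4274, -0.2769, 0.0625]
tcp_rot: [0.02, 0.723, 0.69, 0.022]
wrist_force: [0.3, 1.7, 0.0]
finger_gap: 0.26
```

```bash
python3 -c "
from h import *
plan((.43,-.252,.006),5,88)
c=read_camera('wrist');cv2.imwrite('pics/w3.png',c['img'][:,:,::-1])"
```

```text
t6.88 pos [ 0.4274 -0.2769  0.0625] yaw 87.3 tilt 3.43 gap 0.260 F [0.3 1.7 0. ]
[[0.005, -0.0004, 0.0113, -0.1], [0.005, -0.0004, 0.0113, -0.1], [0.005, -0.0004, 0.0113, -0.1], [0.005, -0.0003, 0.0113, -0.1], [0.005, -0.0003, 0.0113, -0.1]]
```

View pics/w3.png

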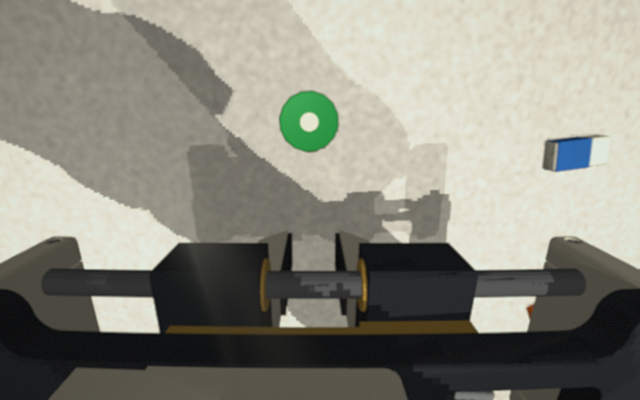

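Green is ahead at (309,121) and nearly centred, with the eraser well to the right at (576,153). I'll descend.

{"name": "move_arm", "arguments": {
  "rows": [
    [[0.003, 0, 0.015, 0, 0.48], [0.003, 0, 0.015, 0, 0.48], [0.003, 0, 0.013, 0, 0.48], [0.003, 0, 0.008, 0, 0.48], [0.003, 0, 0.003, 0, 0.48]]
  ]
}}

```text
t: 7.35
tool_pos: [0.4256, -0.2624, 0.0034]
tcp_rot: [0.017, 0.726, 0.687, 0.02]
wrist_force: [0.9, 0.3, -0.1]
finger_gap: 0.257
```

```bash
python3 -c "
from h import *
plan((.447,.222,.006),30,88)"
```

```text
t7.35 pos [ 0.4256 -0.2624  0.0034] yaw 86.9 tilt 3.03 gap 0.257 F [ 0.9  0.3 -0.1]
[[0.0162, -0.0002, -0.0, -0.0], [0.0162, -0.0002, -0.0, -0.0], [0.0162, -0.0001, -0.0, -0.0], [0.0162, -0.0001, -0.0, -0.0], [0.0162, -0.0001, -0.0, -0.0], [0.0162, -0.0001, -0.0, -0.0], [0.0162, -0.0001, -0.0, -0.0], [0.0162, -0.0001, -0.0, -0.0], [0.0162, -0.0001, -0.0, -0.0], [0.0162, -0.0001, -0.0, -0.0], [0.0162, -0.0001, -0.0, -0.0], [0.0162, -0.0001, -0.0, -0.0], [0.0162, -0.0, -0.0, -0.0], [0.0162, -0.0, -0.0, -0.0], [0.0162, -0.0, -0.0, -0.0], [0.0162, -0.0, -0.0, -0.0], [0.0162, 0.0, -0.0, -0.0], [0.0162, 0.0, -0.0, -0.0], [0.0162, 0.0, -0.0, -0.0], [0.0162, 0.0, -0.0, -0.0], [0.0162, 0.0, -0.0, -0.0], [0.0162, 0.0001, -0.0, -0.0], [0.0162, 0.0001, -0.0, -0.0], [0.0162, 0.0001, -0.0, -0.0], [0.0162, 0.0001, -0.0, -0.0], [0.0162, 0.0001, -0.0, -0.0], [0.0162, 0.0001, -0.0, -0.0], [0.0162, 0.0001, -0.0, -0.0], [0.0162, 0.0001, -0.0, -0.0], [0.0162, 0.0001, -0.0, -0.0]]
```

{"name": "move_arm", "arguments": {
  "rows": [
    [[0.005, 0.002, -0.002, -0.5, 0.48], [0.005, 0.002, 0, -0.5, 0.48], [0.008, 0, 0, 0, 0.48], [0.01, 0, 0, 0, 0.48], [0.014, 0, 0, 0, 0.48], [0.016, 0, 0.0003, 0, 0.48], [0.016, 0, 0.0003, 0, 0.48]]
  ]
}}

```text
t: 7.93
tool_pos: [0.435, -0.1862, 0.0092]
tcp_rot: [0.021, 0.72, 0.693, 0.021]
wrist_force: [0.4, -0.8, -0.1]
finger_gap: 0.264
```

```bash
python3 -c "
from h import *
plan((.447,.222,.006),6,88)"
```

```text
t7.93 pos [ 0.435  -0.1862  0.0092] yaw 87.8 tilt 3.36 gap 0.264 F [ 0.4 -0.8 -0.1]
[[0.0681, -0.0007, 0.0006, -0.0], [0.0681, -0.0006, 0.0006, -0.0], [0.0681, -0.0006, 0.0006, -0.0], [0.0681, -0.0005, 0.0006, -0.0], [0.0681, -0.0005, 0.0006, -0.0], [0.0681, -0.0004, 0.0006, -0.0]]
```

{"name": "move_arm", "arguments": {
  "rows": [
    [[0.016, -0.0005, 0.003, 0, 0.48], [0.016, -0.0005, 0.001, 0, 0.48], [0.016, 0, 0.0007, 0, 0.48], [0.018, 0, 0.0007, 0, 0.48], [0.018, 0, 0.0007, 0, 0.48], [0.018, 0, 0.0007, 0, 0.48], [0.018, 0, 0.0007, 0, 0.48]]
  ]
}}

```text
t: 8.52
tool_pos: [0.4426, -0.0558, 0.007]
tcp_rot: [0.025, 0.719, 0.694, 0.025]
wrist_force: [0.4, 0.7, 0.3]
finger_gap: 0.259
```

```bash
python3 -c "
from h import *
plan((.447,.222,.006),15,88)
c=read_camera('wrist');cv2.imwrite('pics/w4.png',c['img'][:,:,::-1])"
```

```text
t8.52 pos [ 0.4426 -0.0558  0.007 ] yaw 88.0 tilt 4.04 gap 0.259 F [0.4 0.7 0.3]
[[0.0185, -0.0004, 0.0001, -0.0], [0.0185, -0.0004, 0.0001, -0.0], [0.0185, -0.0004, 0.0001, -0.0], [0.0185, -0.0004, 0.0001, -0.0], [0.0185, -0.0004, 0.0001, -0.0], [0.0185, -0.0004, 0.0001, -0.0], [0.0185, -0.0004, 0.0001, -0.0], [0.0185, -0.0004, 0.0001, -0.0], [0.0185, -0.0004, 0.0001, -0.0], [0.0185, -0.0004, 0.0001, -0.0], [0.0185, -0.0004, 0.0001, -0.0], [0.0185, -0.0004, 0.0001, -0.0], [0.0185, -0.0004, 0.0001, -0.0], [0.0185, -0.0004, 0.0001, -0.0], [0.0185, -0.0004, 0.0001, -0.0]]
```

View pics/w4.png

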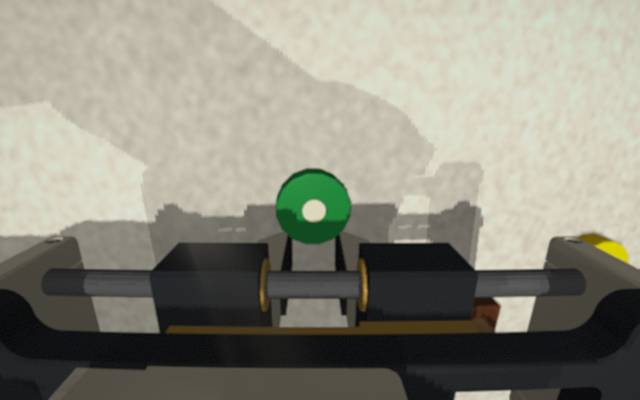

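Green is cradled at (313,205) and the stamp is clear at (485,312), so I'll continue.

{"name": "move_arm", "arguments": {
  "rows": [
    [[0.016, -0.0005, 0.001, 0, 0.48], [0.018, -0.0005, 0.0006, 0, 0.48], [0.018, -0.0005, 0.0006, 0, 0.48], [0.018, -0.0005, 0.0006, 0, 0.48], [0.018, -0.0005, 0.0006, 0, 0.48], [0.018, -0.0005, 0.0006, 0, 0.48], [0.018, -0.0005, 0.0006, 0, 0.48], [0.016, -0.0005, 0.0006, 0, 0.48]]
  ]
}}

```text
t: 9.23
tool_pos: [0.4435, 0.1009, 0.007]
tcp_rot: [0.025, 0.716, 0.697, 0.03]
wrist_force: [-0.1, -0.4, 0.3]
finger_gap: 0.262
```

```bash
python3 -c "
from h import *
plan((.447,.222,.006),8,88)"
```

```text
t9.23 pos [0.4435 0.1009 0.007 ] yaw 88.5 tilt 4.52 gap 0.262 F [-0.1 -0.4  0.3]
[[0.0151, 0.0, 0.0003, 0.1], [0.0151, -0.0, 0.0003, 0.1], [0.0151, -0.0, 0.0003, 0.1], [0.0151, -0.0, 0.0003, 0.1], [0.0151, -0.0, 0.0003, 0.1], [0.0151, -0.0001, 0.0003, 0.1], [0.0151, -0.0001, 0.0003, 0.1], [0.0151, -0.0001, 0.0003, 0.1]]
```

{"name": "move_arm", "arguments": {
  "rows": [
    [[0.014, 0, 0.001, 0, 0.48], [0.016, 0, 0.0008, 0, 0.48], [0.016, 0, 0.0008, 0, 0.48], [0.016, 0, 0.0008, 0, 0.48], [0.016, 0, 0.0008, 0, 0.48], [0.016, 0, 0.0008, 0, 0.48], [0.014, 0, 0.0005, 0, 0.48], [0.01, 0, 0.0005, 0, 0.48], [0.006, 0, 0.0005, 0, 0.48], [0.002, 0, 0, 0, 0.48]]
  ]
}}

```text
t: 10.07
tool_pos: [0.4428, 0.2458, 0.0074]
tcp_rot: [0.024, 0.711, 0.702, 0.036]
wrist_force: [-0.3, -0.3, -0.0]
finger_gap: 0.259
```

```bash
python3 -c "
from h import *
plan((.447,.23,.006),1,88)"; python3 look.py c
```

```text
t10.07 pos [0.4428 0.2458 0.0074] yaw 89.3 tilt 4.93 gap 0.259 F [-0.3 -0.3 -0. ]
[[-0.0158, 0.0043, 0.0015, 1.3]]
scene red 158 [0.5198 0.2707] tray [ 0.0152 -0.0066]
scene green 75 [0.4449 0.2774] tray [0.0282 0.0674]
scene yellow 141 [ 0.6227 -0.0802] tray [-0.3432 -0.0792]
side red 61 [0.5187 0.2719] tray [ 0.0165 -0.0056]
side green 17 [0.4535 0.2798] tray [0.03   0.0586]
side yellow 102 [ 0.6239 -0.0782] tray [-0.3414 -0.0806]
```

Green lies at (0.445, 0.277), tray (+28,+67) mm, which is inside. I'll retreat and go to yellow.

{"name": "move_arm", "arguments": {
  "rows": [
    [[-0.015, 0, 0, 0, 0.48], [-0.02, 0, -0.004, 0, 0.48], [-0.02, 0, -0.02, 0, 0.48], [-0.02, 0, -0.035, 0, 0.48], [-0.03, 0.01, -0.03, -1, 0.48], [-0.035, 0.018, -0.002, -1, 0.48], [-0.035, 0.018, -0.002, -1, 0.48], [-0.035, 0.018, -0.002, -1, 0.48], [-0.035, 0.018, -0.002, -1, 0.48], [-0.035, 0.018, -0.002, -1, 0.48]]
  ]
}}

```text
t: 11.0
tool_pos: [0.5348, -0.0433, 0.112]
tcp_rot: [0.023, 0.67, 0.741, 0.033]
wrist_force: [2.1, 0.7, 0.4]
finger_gap: 0.26
```

```bash
python3 -c "
from h import *
plan((.626,-.13,.1),6,96)"
```

```text
t11.00 pos [ 0.5348 -0.0433  0.112 ] yaw 95.8 tilt 4.61 gap 0.260 F [2.1 0.7 0.4]
[[-0.0159, 0.0135, 0.0029, -0.0], [-0.0159, 0.0135, 0.0029, -0.0], [-0.0159, 0.0135, 0.0029, -0.0], [-0.016, 0.0134, 0.0029, -0.0], [-0.016, 0.0134, 0.0029, -0.0], [-0.016, 0.0134, 0.0029, -0.0]]
```

{"name": "move_arm", "arguments": {
  "rows": [
    [[-0.01, 0.02, 0.001, 0, 0.48], [-0.015, 0.02, 0.001, 0, 0.48], [-0.018, 0.018, 0.001, 0, 0.48], [-0.018, 0.012, 0.001, 0, 0.48], [-0.014, 0.006, 0.001, 0, 0.48], [-0.012, 0, 0.003, 0, 0.48], [-0.002, 0, 0.01, 0, 0.48]]
  ]
}}

```text
t: 11.58
tool_pos: [0.6225, -0.1538, 0.1027]
tcp_rot: [0.029, 0.68, 0.732, 0.032]
wrist_force: [-0.4, -1.3, 0.5]
finger_gap: 0.259
```

```bash
python3 -c "
from h import *
plan((.626,-.125,.006),6,96)
c=read_camera('wrist');cv2.imwrite('pics/w5.png',c['img'][:,:,::-1])"
```

```text
t11.58 pos [ 0.6225 -0.1538  0.1027] yaw 94.2 tilt 4.92 gap 0.259 F [-0.4 -1.3  0.5]
[[0.0047, -0.0005, 0.0161, -0.3], [0.0047, -0.0004, 0.0161, -0.3], [0.0047, -0.0004, 0.0161, -0.3], [0.0047, -0.0004, 0.0161, -0.3], [0.0047, -0.0004, 0.0161, -0.3], [0.0047, -0.0003, 0.0161, -0.3]]
```

View pics/w5.png

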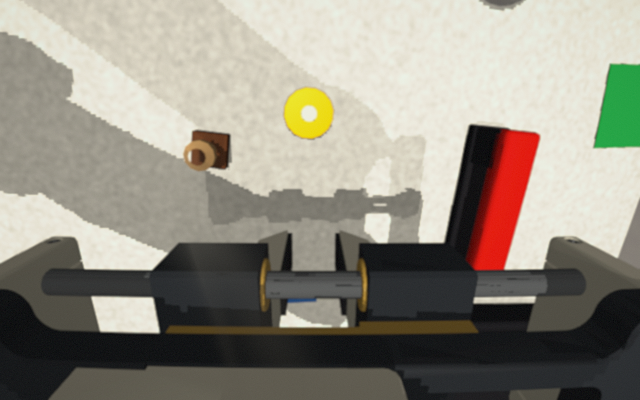

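Yellow is ahead at (308,113), the stamp is at (208,150) on the left and the stapler is to the right around (490,200). I'll check stapler clearance to the gripper body first.

Run:
```python
from h import *
s,M=pose();print(M.round(3))
c=cv2.imread('pics/a_scene.png')
A=read_camera('scene')
for p in [(245,226),(290,246),(243,235),(289,258)]: print(p,onz(A,p,.05).round(3),onz(A,p,0).round(3))
w=s['tool_pos'];
for dz in(.1027-.006,):
  for sx in(-.0375,.0375):
    for sy in(-.095,.095):
      print((w-[0,0,dz]+[0,.029,0]+M@np.array([sx,sy,-.066])).round(3))
```

```text
[[-0.073  0.994  0.082]
 [ 0.997  0.072  0.008]
 [ 0.002  0.082 -0.997]]
(245, 226) [ 0.78  -0.205] [ 0.752 -0.236]
(290, 246) [ 0.77  -0.077] [ 0.741 -0.101]
(243, 235) [ 0.805 -0.192] [ 0.778 -0.221]
(289, 258) [ 0.8   -0.059] [ 0.772 -0.082]
[ 0.524 -0.168  0.061]
[ 0.713 -0.155  0.077]
[ 0.518 -0.094  0.061]
[ 0.707 -0.08   0.077]
```

{"name": "move_arm", "arguments": {
  "rows": [
    [[0.004, 0, 0.02, -0.5, 0.48], [0.004, 0, 0.02, -0.5, 0.48], [0.004, 0, 0.02, -0.5, 0.48], [0.004, 0, 0.016, 0, 0.48], [0.002, 0, 0.01, 0, 0.48], [0.002, 0, 0.004, 0, 0.48]]
  ]
}}

```text
t: 12.18
tool_pos: [0.6222, -0.1221, 0.0063]
tcp_rot: [0.023, 0.669, 0.742, 0.032]
wrist_force: [-1.0, 0.1, 0.0]
finger_gap: 0.262
```

```bash
python3 -c "
from h import *
plan((.626,-.125,.006),2,96)"
```

```text
t12.18 pos [ 0.6222 -0.1221  0.0063] yaw 95.9 tilt 4.51 gap 0.262 F [-1.   0.1  0. ]
[[-0.0016, 0.0017, 0.0003, -0.0], [-0.0016, 0.0017, 0.0003, -0.0]]
```

{"name": "move_arm", "arguments": {
  "rows": [
    [[0.002, 0.002, 0, 0, 0.48], [0.005, 0.001, 0, 0, 0.48], [0.008, 0, 0, 0, 0.48], [0.01, 0, 0.0003, 0, 0.48], [0.014, 0, 0.0003, 0, 0.48], [0.014, 0, 0.0005, 0, 0.48], [0.014, 0, 0.0005, 0, 0.48]]
  ]
}}

```text
t: 12.77
tool_pos: [0.6198, -0.0524, 0.0093]
tcp_rot: [0.025, 0.671, 0.741, 0.033]
wrist_force: [0.7, 0.4, 0.2]
finger_gap: 0.263
```

```bash
python3 -c "
from h import *
plan((.589,.225,.006),17,96)
c=read_camera('wrist');cv2.imwrite('pics/w6.png',c['img'][:,:,::-1])"
```

```text
t12.77 pos [ 0.6198 -0.0524  0.0093] yaw 95.7 tilt 4.76 gap 0.263 F [0.7 0.4 0.2]
[[0.0164, -0.0002, 0.0003, -0.0], [0.0164, -0.0002, 0.0003, -0.0], [0.0164, -0.0002, 0.0003, -0.0], [0.0164, -0.0002, 0.0003, -0.0], [0.0164, -0.0002, 0.0003, -0.0], [0.0164, -0.0002, 0.0003, -0.0], [0.0164, -0.0002, 0.0003, -0.0], [0.0164, -0.0002, 0.0003, -0.0], [0.0164, -0.0002, 0.0003, -0.0], [0.0164, -0.0002, 0.0003, -0.0], [0.0164, -0.0002, 0.0003, -0.0], [0.0164, -0.0002, 0.0003, -0.0], [0.0164, -0.0001, 0.0003, -0.0], [0.0164, -0.0001, 0.0003, -0.0], [0.0164, -0.0001, 0.0003, -0.0], [0.0164, -0.0001, 0.0003, -0.0], [0.0164, -0.0001, 0.0003, -0.0]]
```

View pics/w6.png

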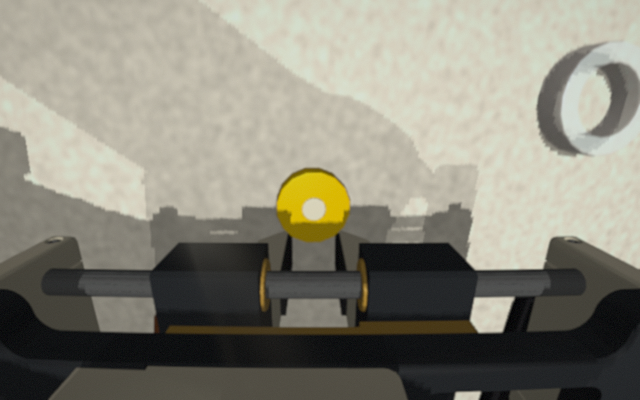

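Yellow is cradled at (313,204), and the tape at (595,95) is well to the side.

{"name": "move_arm", "arguments": {
  "rows": [
    [[0.014, 0, 0.002, 0, 0.48], [0.016, 0, 0.001, 0, 0.48], [0.018, 0, 0.0006, 0, 0.48], [0.018, 0, 0.0006, 0, 0.48], [0.018, 0, 0.0006, 0, 0.48], [0.018, 0, 0.0006, 0, 0.48], [0.018, 0, 0.0006, 0, 0.48]]
  ]
}}

```text
t: 13.4
tool_pos: [0.6116, 0.0748, 0.0106]
tcp_rot: [0.029, 0.67, 0.741, 0.037]
wrist_force: [0.3, -0.4, -0.4]
finger_gap: 0.259
```

```bash
python3 -c "
from h import *
plan((.589,.225,.006),10,96)"
```

```text
t13.40 pos [0.6116 0.0748 0.0106] yaw 95.7 tilt 5.38 gap 0.259 F [ 0.3 -0.4 -0.4]
[[0.0152, -0.0008, 0.0005, -0.0], [0.0152, -0.0008, 0.0005, -0.0], [0.0152, -0.0008, 0.0005, -0.0], [0.0152, -0.0008, 0.0005, -0.0], [0.0152, -0.0008, 0.0005, -0.0], [0.0152, -0.0008, 0.0005, -0.0], [0.0152, -0.0007, 0.0005, -0.0], [0.0152, -0.0007, 0.0005, -0.0], [0.0152, -0.0007, 0.0005, -0.0], [0.0152, -0.0007, 0.0005, -0.0]]
```

{"name": "move_arm", "arguments": {
  "rows": [
    [[0.012, -0.002, 0.003, 0, 0.48], [0.014, -0.002, 0.002, 0, 0.48], [0.014, -0.002, 0.001, 0, 0.48], [0.014, -0.002, 0.001, 0, 0.48], [0.014, -0.0015, 0.001, 0, 0.48]]
  ]
}}

```text
t: 13.82
tool_pos: [0.599, 0.1455, 0.006]
tcp_rot: [0.032, 0.67, 0.741, 0.04]
wrist_force: [0.3, -1.3, 0.8]
finger_gap: 0.258
```

```bash
python3 -c "
from h import *
plan((.588,.23,.006),6,96)
c=read_camera('wrist');cv2.imwrite('pics/w7.png',c['img'][:,:,::-1])"
```

```text
t13.82 pos [0.599  0.1455 0.006 ] yaw 95.8 tilt 5.93 gap 0.258 F [ 0.3 -1.3  0.8]
[[0.0142, -0.0004, 0.0001, -0.0], [0.0142, -0.0004, 0.0001, -0.0], [0.0142, -0.0004, 0.0001, -0.0], [0.0142, -0.0004, 0.0001, -0.0], [0.0142, -0.0004, 0.0001, -0.0], [0.0142, -0.0004, 0.0001, -0.0]]
```

View pics/w7.png

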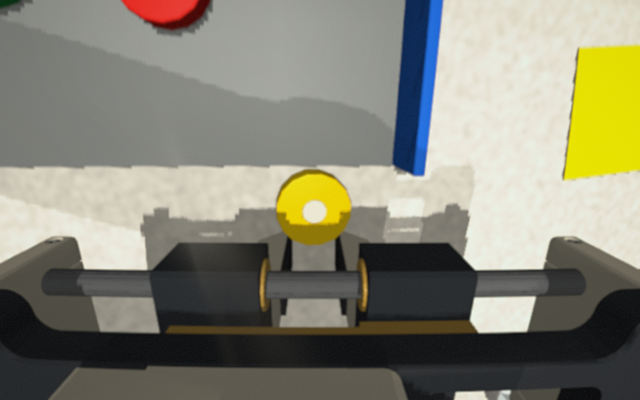

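Yellow is at the mouth (314,206), with the tray wall at column 395 and red at (165,10). The finger edges clear both by about 12 mm or more.

{"name": "move_arm", "arguments": {
  "rows": [
    [[0.014, 0, 0.0005, 0, 0.48], [0.016, 0, 0.0008, 0, 0.48], [0.016, 0, 0.0008, 0, 0.48], [0.016, 0, 0.0008, 0, 0.48], [0.014, 0, 0.0008, 0, 0.48], [0.009, 0, 0.0005, 0, 0.48], [0.005, 0, 0, 0, 0.48], [0.002, 0, 0, 0, 0.48]]
  ]
}}

```text
t: 14.53
tool_pos: [0.5905, 0.2417, 0.0046]
tcp_rot: [0.034, 0.669, 0.741, 0.042]
wrist_force: [0.4, -0.3, -0.0]
finger_gap: 0.259
```

```bash
python3 -c "
from h import *
plan((.588,.23,.006),1,96)";python3 look.py d
```

```text
t14.53 pos [0.5905 0.2417 0.0046] yaw 95.9 tilt 6.14 gap 0.259 F [ 0.4 -0.3 -0. ]
[[-0.0113, -0.0035, -0.0019, -0.1]]
scene red 91 [0.5199 0.2778] tray [ 0.0222 -0.0073]
scene green 113 [0.4435 0.2749] tray [0.0259 0.069 ]
scene yellow 61 [0.5854 0.2801] tray [ 0.019  -0.0728]
side red 66 [0.5169 0.2696] tray [ 0.0143 -0.0036]
side green 59 [0.4442 0.2767] tray [0.0276 0.0682]
side yellow 18 [0.5989 0.2645] tray [ 0.0022 -0.0849]
```

Retreat straight back, then lift.

{"name": "move_arm", "arguments": {
  "rows": [
    [[-0.012, 0, -0.001, 0, 0.48], [-0.02, 0, -0.002, 0, 0.48], [-0.02, 0, -0.01, 0, 0.48], [-0.02, 0, -0.03, 0, 0.48], [-0.03, 0, -0.04, 0, 0.48], [-0.03, 0, -0.04, 0, 0.48], [-0.03, 0, -0.04, 0, 0.48], [-0.03, 0, -0.03, 0, 0.48], [-0.02, 0, -0.01, 0, 0.48], [0, 0, 0, 0, 0.48]]
  ]
}}

```text
t: 15.47
tool_pos: [0.5882, 0.0212, 0.1867]
tcp_rot: [0.034, 0.674, 0.737, 0.037]
wrist_force: [1.4, -0.3, 0.1]
finger_gap: 0.259
```

```bash
python3 look.py e; python3 -c "
from h import *
s,M=pose();print(s['t'],s['tool_pos'],s['wrist_force'])
# compare static scene with start
for n in ['scene','side']:
    a=cv2.imread(f'pics/a_{n}.png');b=cv2.imread(f'pics/e_{n}.png')
    for im in(a,b):
        m=masks(im[:,:,::-1].copy())['brown']
        print(n,[(x[0],x[1].round(1)) for x in blobs(m,60,1000)])
        m=masks(im[:,:,::-1].copy())['blue']
        print('  blue',[(x[0],x[1].round(1)) for x in blobs(m,20,60)])
"
```

```text
scene red 169 [0.5208 0.27  ] tray [ 0.0144 -0.0076]
scene green 145 [0.4438 0.2729] tray [0.0239 0.0689]
scene yellow 195 [0.5878 0.2682] tray [ 0.0069 -0.0741]
side red 76 [0.5229 0.2746] tray [ 0.0188 -0.01  ]
side green 64 [0.444  0.2772] tray [0.0281 0.0684]
side yellow 93 [0.5864 0.2674] tray [ 0.0063 -0.0727]
15.5667 [0.58718427 0.02585797 0.18426394] [-1.69832901  0.15675985 -0.80869561]
scene [(np.int32(132), array([176.1,   6.8])), (np.int32(425), array([453.2,  11.7])), (np.int32(733), array([ 15.5, 125. ])), (np.int32(166), array([170.3, 167.7])), (np.int32(178), array([224.7, 182.3])), (np.int32(599), array([ 15.4, 205.2])), (np.int32(111), array([327.8, 192.3]))]
  blue [(np.int32(41), array([273.2, 192.8]))]
scene [(np.int32(133), array([176.1,   6.8])), (np.int32(154), array([448.7,   9.6])), (np.int32(706), array([410.4,  29.8])), (np.int32(69), array([453.7,  86.5])), (np.int32(131), array([378.4, 110.3])), (np.int32(730), array([ 15.5, 124.9])), (np.int32(87), array([166.9, 166.2])), (np.int32(138), array([224.6, 183.4])), (np.int32(594), array([ 15.5, 205.4])), (np.int32(112), array([327.8, 192.4]))]
  blue [(np.int32(39), array([273.2, 192.7]))]
side [(np.int32(934), array([334.8, 116.6])), (np.int32(106), array([294.8, 217. ])), (np.int32(443), array([414.2, 261.9])), (np.int32(563), array([482.2, 300.2])), (np.int32(63), array([370.8, 326. ]))]
  blue [(np.int32(26), array([339.6,  88.7])), (np.int32(44), array([238.9, 132.6]))]
side [(np.int32(64), array([270.7,  97.3])), (np.int32(933), array([334.8, 116.6])), (np.int32(120), array([295., 217.])), (np.int32(366), array([414.5, 262.6])), (np.int32(562), array([482.2, 300.2])), (np.int32(63), array([370.8, 326. ]))]
  blue [(np.int32(26), array([339.6,  88.6])), (np.int32(51), array([238.2, 132.3]))]
```

View pics/e_scene.png

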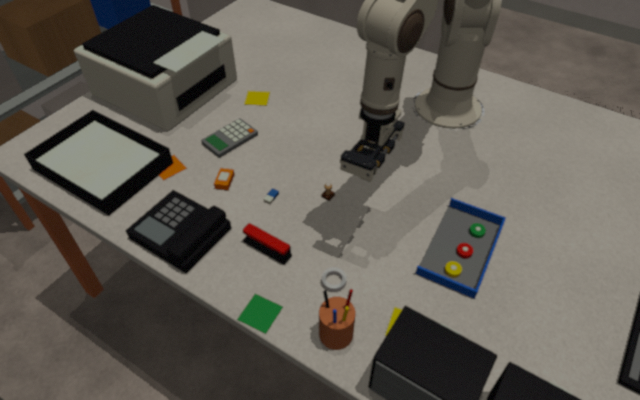

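View pics/e_side.png

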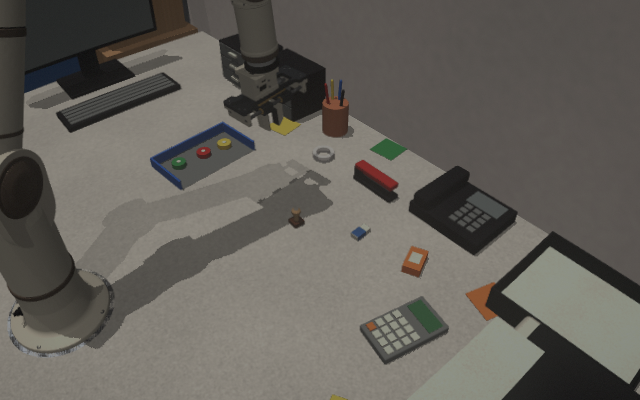

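All three magnets lie inside the tray, at scene (478,230), (465,250) and (454,269). The stamp and eraser pixels are unchanged. I'll let the arm come to rest and hand in.

{"name": "move_arm", "arguments": {
  "rows": [
    [[0, 0, 0, 0, 0.48], [0, 0, 0, 0, 0.48], [0, 0, 0, 0, 0.48]]
  ]
}}

```text
t: 15.82
tool_pos: [0.5845, 0.0286, 0.1807]
tcp_rot: [0.029, 0.672, 0.739, 0.035]
wrist_force: [-1.3, -0.7, 0.6]
finger_gap: 0.261
```

```bash
python3 -c "
from bench import *
print(r.get_state()['t'],abs(r.get_state()['qd']).max());print(job_done())"
```

```text
15.8167 0.016665916029128168
the job is handed in; nothing more can be done
None
```

All three magnets are in the tray, lying flat and wholly inside. I slid them along the desk one at a time (red, green, yellow) between partly opened fingertips, and handed the job in at about 15.8 s.

**Magnet positions:** these are tray-frame centres in mm from the two cameras. The magnets must stay within about ±50 in x and ±100 in y.

| Magnet | x (mm) | y (mm) |
|---|---|---|
| Red | +14 to +19 | -8 to -10 |
| Green | +24 to +28 | +69 |
| Yellow | +7 | -73 |

**Other things on the desk:** the stamp and eraser show no shift in the pictures beyond 0.2 pixel. The tape, stapler and calculator look unmoved by eye.

**Forces:** the wrist force readings I checked stayed within about 3 N.

**Checks that disagreed:**
- The two cameras differ by up to about 5 mm on a magnet, which is well inside the margins.
- The clip box's colour mask came out smaller in the last pictures and its centre shifted by about 1 pixel. The arm never went near it, so I take that as a lighting effect.
- The tool tilted by up to 6° as the arm moved, and the fingertip once crept up to 13 mm while pushing red. I corrected the height and red stayed between the fingertips.

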